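Drive the red shipping plug out of a spare sleeve

ROBOT

A 6-joint arm with a two-finger parallel gripper is mounted at the origin on the work surface. World frame = base frame: x ahead of the robot, y to its left, z up, the work surface at z = 0. Lengths are in m, angles in degrees, forces in N, time in s.
With the tool pointing down it reaches from about 0.4 to 0.825 m from the base axis. Payload 7 kg.
Tool frame: the origin (TCP) lies at the very end of the fingers, on their centre line; the grasp point (between the pads) lies r.pinch_z behind it (r.pinch_z is the distance from the TCP to the grasp point, in m); z points along the fingers, y is the direction in which the jaws open and shut (so a half turn about z gives the same grasp; the last joint's range is limited). The gripper opens to 88 mm and grips with 3 to 60 N. Pads are 19 mm wide; open, the fingers measure 130 mm over their backs; the gripper's body (78 mm by 193 mm) begins 47 mm behind the grasp point.
Start: joints at [-59.295, 20.546, 0.682, 0, -70.136, -16.507], TCP at [0.166, -0.654, 0.227] pointing down, gripper open.
Joint ranges: [-176.03, 176.03], [-82.01, 121.73], [-58.28, 71.71], [-173.87, 95.51], [-174.79, -0.11], [-173.66, 173.66]. Speed limits (degrees/s): [136.94, 136.94, 172.46, 180, 180, 180].

INTERFACE

Orientations are given as [roll, pitch, yaw] about the fixed x, y, z axes, in that order (R = Rz(yaw) Ry(pitch) Rx(roll)).
In Python, from plant import r gives the robot as it stands. The module is installed in compiled form; this text tells all that it offers.
- The arm moves only by the tool servo_tool, never from a script. Its argument "steps" is a list of rows, each a list of 5 numbers: the finger opening in cm, from 0 to 8.76, then the shift along the tool's x, y, z in cm, then the turn about the tool's z in degrees. In form: [[fingers, x, y, z, spin], ...]. A call has 1 to 8 rows; each row shifts and turns the commanded pose from where the row before left it, along the tool's axes as they then stand; what a row does not reach is not made up. A row lasts 1/8 s, in which the tool goes at most 62.5 mm and 10.7 degrees, less where a joint would pass 70% of its speed; a pose out of reach is approached as far as the arm can. A call with a gripper value outside its range is refused whole. The fingers move at their own pace and stop on an object; "squeeze" is the grip in N (left out, the last holds). Time passes only in rows, so rows that do not move let the fingers close. It gives the time, the measured TCP pose, the force and the opening at its end, in the units of the state.
- r.get_state(): the state, without advancing time (a new reading comes with each control period).
- r.capture(name): name is "scene" or "side" or "wrist"; returns the picture (420x560x3 uint8, red, green, blue); there is no depth.
- r.calibration(name): a dict with "K" (3x3 intrinsics, pixels), "rvec" (rotation vector, rad) and "tvec" (3), from world to camera coordinates, as OpenCV has them; the wrist camera has in their place "tool_from_camera" (4x4, takes a point from camera to tool coordinates, whose origin is the TCP and whose axes are the flange's). Camera axes: x right, y down, z forward; pixel columns grow to the right and rows downward; lengths in m; the calibration is good to about 2 mm. A picture is of the moment at which its call begins: read the wrist's pose just before it. calibration takes no time and is no camera call.
- r.close_job(): hands the job in, once; it reports no verdict.
The state is a dict: "time_s": time; "joints": joint angles; "qd": joint speeds; "joint_torque": joint torques, N m; "tcp_pos": TCP position; "eef_rot": TCP orientation; "contact_force": force on the tool from outside, world axes, zero at the start; "moment": the same for the moment, N m; "gripper_width": finger opening in m.
Only numpy, scipy, OpenCV 4.12 (cv2) and the standard library are available. Lean on these libraries where they do the work, as an engineer would, in place of code of your own. Each camera call takes 0.05 s, during which the arm holds its last target.

TASK

The spare sleeve with the red plug is needed today. Take the long all-brass drift from the rack and, holding it upright, push the red plug down and out of the bottom of its sleeve into the tray below, going on until the drift's collar rests on the sleeve's mouth; then let go and leave the drift standing there. Leave the black plug in the other sleeve.

Things in the scene. Friction and masses are not known exactly. Their poses are not given: they have to be found in the camera images.
- drift_grip (a point): Centre of the brass drift's handle (24 mm diameter, 60 mm long, upright). From this point down along the drift: 30 mm to the top of its collar, 38 mm to the collar's underside, 104 mm to the shaft's flat tip. It hangs in one of the rack's three holes, 85 mm apart; the punches in the other two (blue and black handles) are too short for the job. Resting in the sleeve: 173 mm above the table.
- brass_drift: The bare brass drift (push-out dowel), 0.25 kg, origin at the centre of its tip, z up along it: shaft 16 mm diameter, 66 mm long; collar 46 mm diameter, 8 mm thick; then the handle. Its collar rests on the aluminium rack's plate, 100 mm above the table; lift it over 66 mm to clear the plate.
- red_plug_center (a point): Centre of the red plastic plug, 36 mm diameter, 28 mm high, stuck in one of the stand's two upright sleeves, its top 5 to 11 mm below the mouth. Two lips hold it by friction: it takes about 6 to 14 N downwards, and drops free once its top is about 47 mm below the mouth.
- red_plug: The same red plug, origin at the centre of its underside, z up.
- black_plug_center (a point): Centre of the black plug, same size, stuck in the other sleeve in the same way; it must stay there.
- stand: Green fixed stand, origin on the table under its middle, z up. Two upright steel sleeves at its y = +55 and -55 mm (x = 0): bore 40, outside 60, 60 mm long, mouth 135 mm and lower end 75 mm above the table. Two rubber lips stand 2 to 3 mm into each bore. Below the deck (underside at 65 mm) an open tray, 130 x 236 mm, walls 24 mm high. Which sleeve holds the red plug varies.
Not all that is in view belongs to the job. There is more than one size of the brass_drift; the job needs the smallest.

How it is judged (in metres and radians):
On the way:
1. the red plug is pushed down at least 10 mm by the brass drift while the fingers hold the drift (distance of red_plug_center from where it was at the start of the episode above 0.01 m and contact force between brass_drift and red_plug above 1 N and contact force between the fingers and brass_drift above 1 N), for 0.05 s.
At the end, for the whole second after the job is handed in: Red plug at rest in the tray; brass drift released, at rest in the emptied sleeve, collar on the mouth (handle centre 165 to 180 mm above the table, within 18 mm of the sleeve's axis in stand x and y, tilt under 10 degrees); black plug within 12 mm of its start (z of red_plug_center in the frame of stand below 0.045 m and x of red_plug_center in the frame of stand between -0.065 and 0.065 m and y of red_plug_center in the frame of stand between -0.118 and 0.118 m and linear speed of each of red_plug, brass_drift below 0.02 m/s and z of drift_grip in the frame of stand between 0.165 and 0.18 m and x of drift_grip in the frame of stand between -0.018 and 0.018 m and (y of drift_grip in the frame of stand between 0.037 and 0.073 m or y of drift_grip in the frame of stand between -0.073 and -0.037 m) and angle between brass_drift's own z axis and vertical below 0.175 rad and distance of black_plug_center from where it was at the start of the episode below 0.012 m); the robot touches nothing.
It fails at once if the black plug is pushed more than 12 mm from its place (distance of black_plug_center from where it was at the start of the episode above 0.012 m).
It also fails if it takes over 40 s, if anything falls off the work surface, if the arm or the gripper's body presses on something with over 40 N, if the wrist force passes 120 N, or if a joint passes its speed limit or range.

## Working session

There is one attempt and no reset: what is moved stays moved. The work goes in short steps, Python scripts to look and compute and a tool call to move; the robot and the scene stay as the last step left them, time stands still between calls to the robot, and variables do not carry over. Pictures are saved under pics/ and viewed, and the job is handed in when it is done.

Besides the shell and the picture viewer there is one more tool, called after ">>>" as a command line: name --pt "numbers of a row" for each row, then --argument value for the rest. servo_tool: Moves the arm, as the interface text tells. Its arguments: {"type":"object","properties":{"steps":{"type":"array","items":{"type":"array","items":{"type":"number"}}},"squeeze":{"type":"number"}},"required":["steps"]}

```bash
mkdir -p pics; python3 - <<'E'
from plant import r
import cv2
print(r.get_state(), r.pinch_z)
for n in ("scene","side","wrist"):
    cv2.imwrite(f"pics/{n}0.png", r.capture(n)[:,:,::-1]); print(n, r.calibration(n))
E
```

```text
{'time_s': 0.0, 'joints': array([-5.92948094e+01,  2.05912073e+01,  6.34321266e-01, -2.15017995e-02,
       -7.01350987e+01, -1.65069800e+01]), 'qd': array([0.01651657, 0.01067767, 0.04813682, 0.02807023, 0.04307679,
       0.02904968]), 'joint_torque': array([ 8.83466837e-04, -5.82719493e+01,  2.93070316e+01,  6.99725166e+00,
        7.11611530e-03, -1.54100935e-04]), 'tcp_pos': array([ 0.1654279 , -0.65391471,  0.22562507]), 'eef_rot': array([ 1.79906063e+02, -6.75855349e-03, -1.65809106e+02]), 'contact_force': array([ 0.0212305 , -0.79401593,  0.59000733]), 'moment': array([ 0.04156034, -0.0298952 ,  0.0472668 ]), 'gripper_width': 0.08788101799461555} 0.0188
scene {'K': array([[508.81004628,   0.        , 278.64863752],
       [  0.        , 508.81004628, 208.04254221],
       [  0.        ,   0.        ,   1.        ]]), 'rvec': array([ 1.27291097,  2.39944366, -0.85504044]), 'tvec': array([ 0.2392048 , -0.28007048,  1.62274168])}
side {'K': array([[384.2529731 ,   0.        , 282.65046538],
       [  0.        , 384.2529731 , 209.87355921],
       [  0.        ,   0.        ,   1.        ]]), 'rvec': array([ 2.08180202,  0.75162859, -0.37556724]), 'tvec': array([-0.41257208, -0.07338096,  1.08363805])}
wrist {'K': array([[322.71165967,   0.        , 277.13371882],
       [  0.        , 322.71165967, 206.76321697],
       [  0.        ,   0.        ,   1.        ]]), 'tool_from_camera': array([[ 9.14403292e-04, -9.69390374e-01, -2.45522843e-01,
         6.61348850e-02],
       [ 9.99999387e-01,  1.03981513e-03, -3.81162263e-04,
        -1.36074757e-04],
       [ 6.24793394e-04, -2.45522344e-01,  9.69390730e-01,
        -1.58351930e-01],
       [ 0.00000000e+00,  0.00000000e+00,  0.00000000e+00,
         1.00000000e+00]])}
```

View pics/scene0.png

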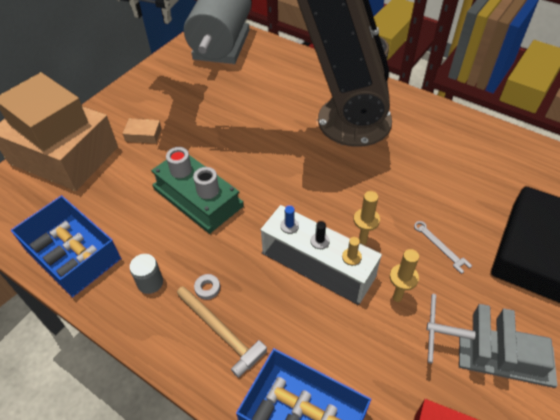

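View pics/side0.png

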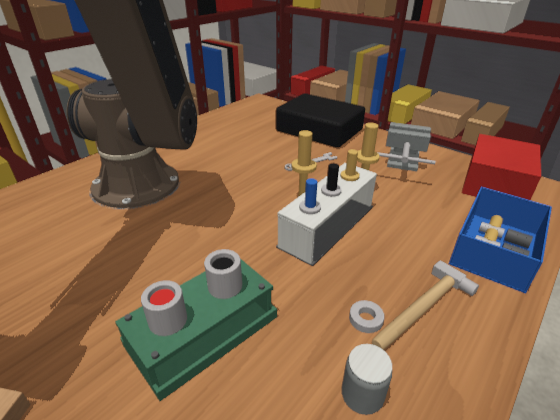

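View pics/wrist0.png

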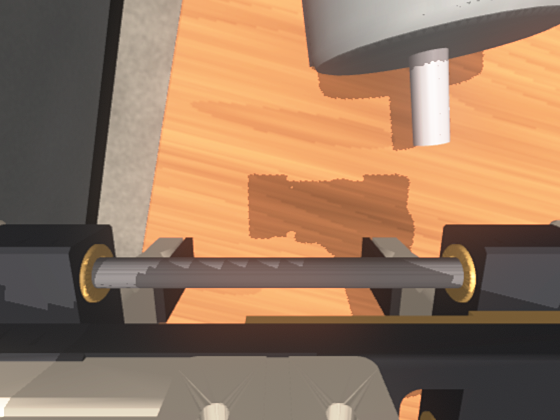

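The scene shows three brass drifts at scene pixels (369,208), (405,267) and (352,250). The first two stand freely outside the rack and are larger. The third hangs in the white rack's end hole (side view 351,165), so it fits the description. The red plug is at scene (178,156) and the black plug at (206,177). I'll confirm with an enlarged crop and measure.

```bash
python3 - <<'E'
import cv2,numpy as np
a=cv2.imread('pics/scene0.png');b=cv2.imread('pics/side0.png')
def cr(im,x,y,w,h,f): return cv2.resize(im[y:y+h,x:x+w],None,fx=f,fy=f,interpolation=cv2.INTER_CUBIC)
p=cr(a,255,185,175,120,4); q=cr(b,270,110,130,150,4)
cv2.imwrite('pics/cA.png',p)
cv2.imwrite('pics/cB.png',q)
cv2.imwrite('pics/cC.png',np.hstack([cr(a,145,140,100,95,4),cv2.resize(cr(b,115,240,170,140,2.35),(400,380))]))
E
```

```text
(no output)
```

View pics/cA.png

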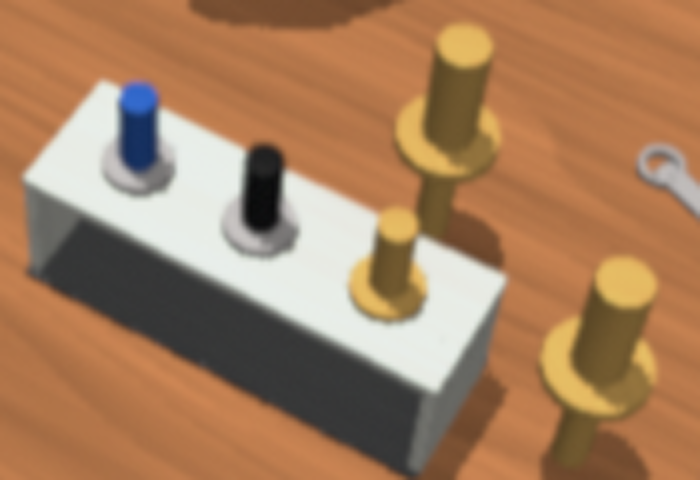

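View pics/cB.png

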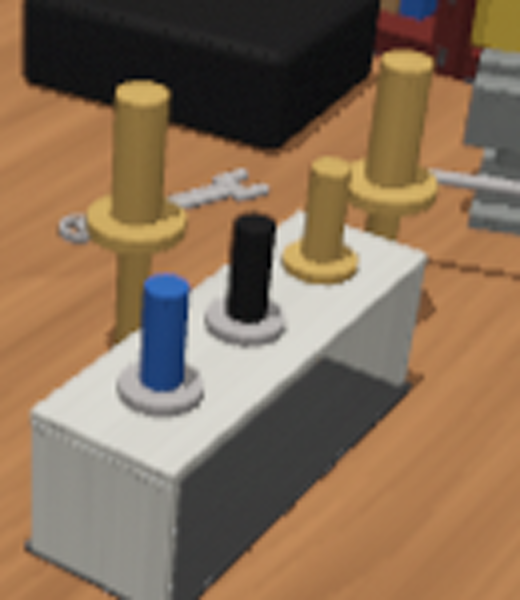

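View pics/cC.png

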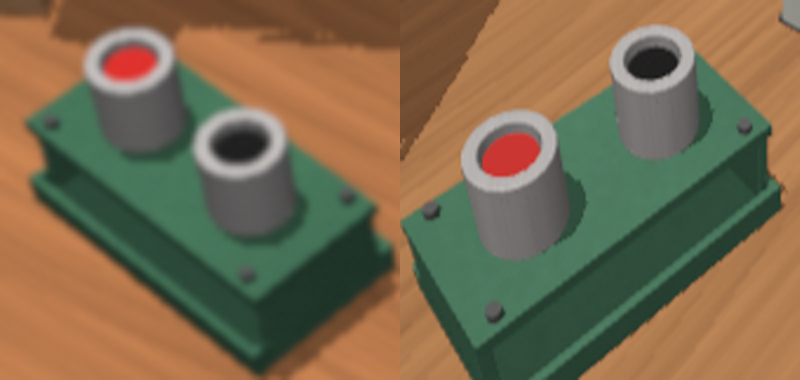

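```bash
cat > h.py <<'E'
from plant import r
import cv2,numpy as np
def ray(n,uv):
    c=r.calibration(n);R=cv2.Rodrigues(c['rvec'])[0];o=-R.T@c['tvec'];p=cv2.undistortPoints(np.array([[uv]],float),c['K'],None)[0,0]
    return o,R.T@np.array([p[0],p[1],1])
def plane(n,uv,z):
    o,d=ray(n,uv);return o+d*(z-o[2])/d[2]
def tri(uv1,uv2):
    P=[]
    for n in('scene','side'):
        c=r.calibration(n);P.append(c['K']@np.c_[cv2.Rodrigues(c['rvec'])[0],c['tvec']])
    X=cv2.triangulatePoints(P[0],P[1],np.array(uv1,float),np.array(uv2,float)).ravel();return X[:3]/X[3]
E
python3 - <<'E'
from h import *
np.set_printoptions(precision=4,suppress=True)
for n,a,b,z in [('drift',(354.5,240.5),(352.7,152),.168),('blue',(289.7,209.2),(311.7,181.7),.168),('red',(177.5,155.2),(162.6,295.6),.135),('blk',(204.7,176.2),(222.1,262.1),.135)]:
    print(n,tri(a,b),plane('scene',a,z),plane('side',b,z))
for uv in [(105,0),(0,0)]: pass
# other brass drifts, tops
print(tri((255+464/4,185+46/4),(270+143/4,110+94/4)),tri((255+625/4,185+283/4),(270+406/4,110+63/4)))
# rack corners top
print([plane('scene',(255+x/4,185+y/4),.1)[:2] for x,y in [(104,82),(25,178),(435,388),(505,278)]])
print(r.get_state()['tcp_pos'])
E
```

```text
drift [0.5181 0.2738 0.1646] [0.5201 0.2747 0.168 ] [0.5217 0.2675 0.168 ]
blue [0.5233 0.1042 0.164 ] [0.5259 0.106  0.168 ] [0.5271 0.0986 0.168 ]
red [ 0.5134 -0.2622  0.1296] [ 0.5165 -0.2581  0.135 ] [ 0.5189 -0.2647  0.135 ]
blk [ 0.5299 -0.1542  0.1287] [ 0.5347 -0.1494  0.135 ] [ 0.5336 -0.1581  0.135 ]
[0.3996 0.2495 0.1839] [0.4973 0.3979 0.1829]
[array([0.4831, 0.051 ]), array([0.5716, 0.0533]), array([0.5624, 0.3294]), array([0.475 , 0.3279])]
[ 0.1654 -0.654   0.2258]
```

The crops confirm it: the rack's drift is the small one (handle about 8 px wide, against about 13 px for the two free-standing ones). Red plug: sleeve at y≈-0.26. Black plug: sleeve at y≈-0.155. Before moving I'll check the box stack near the path.

```bash
python3 - <<'E'
from h import *
np.set_printoptions(precision=3,suppress=True)
print('base corners',[plane('scene',u,0)[:2] for u in [(77,187),(117,155),(5,150)]], 'small',plane('scene',(142,132),.02),'motor',plane('scene',(205,45),.1))
for z in(.1,.15,.2,.25): print(z,[plane('scene',u,z)[:2] for u in [(47,120),(85,100),(40,78)]])
E
```

```text
base corners [array([ 0.686, -0.524]), array([ 0.53 , -0.522]), array([ 0.706, -0.828])] small [ 0.427 -0.511  0.02 ] motor [ 0.048 -0.558  0.1  ]
0.1 [array([ 0.597, -0.706]), array([ 0.472, -0.681]), array([ 0.477, -0.886])]
0.15 [array([ 0.625, -0.645]), array([ 0.506, -0.621]), array([ 0.51 , -0.816])]
0.2 [array([ 0.652, -0.583]), array([ 0.539, -0.561]), array([ 0.543, -0.746])]
0.25 [array([ 0.679, -0.522]), array([ 0.573, -0.501]), array([ 0.577, -0.675])]
```

>>> servo_tool --pt "8.7 0 0 -4 -10.2" --pt "8.7 0 0 -4 -10.2" --pt "8.7 0 0 -2 -10.2" --pt "8.7 0 0 0 0" --squeeze 30

```text
time_s: 0.65
tcp_pos: [0.1658, -0.6549, 0.3283]
eef_rot: [-179.8, -0.1, -135.2]
contact_force: [-0.0, -0.6, 0.4]
gripper_width: 0.087
```

>>> servo_tool --pt "8.7 -5 0.2 0 0" --pt "8.7 -5 0.2 0 0" --pt "8.7 -5 0.2 0 0" --pt "8.7 -5 0.2 0 0" --pt "8.7 -5 0.2 0 0" --pt "8.7 -5 0.2 0 0" --pt "8.7 -5 0.2 0 0"

```text
time_s: 1.52
tcp_pos: [0.4046, -0.3961, 0.3252]
eef_rot: [179.9, -0.0, -135.4]
contact_force: [0.4, -0.4, -0.9]
gripper_width: 0.087
```

>>> servo_tool --pt "8.7 -4.6 2.5 0 0" --pt "8.7 -4.6 2.5 0 0" --pt "8.7 -4.6 2.5 0 0" --pt "8.7 -4.6 2.5 0 0" --pt "8.7 -4.6 2.5 0 0" --pt "8.7 -4.6 2.5 0 0" --pt "8.7 -4.6 2.5 0 0" --pt "8.7 -4.6 2.5 0 0"

```text
time_s: 2.52
tcp_pos: [0.5239, 0.0051, 0.3254]
eef_rot: [179.9, -0.1, -135.4]
contact_force: [0.5, 0.4, 0.8]
gripper_width: 0.087
```

>>> servo_tool --pt "8.7 -3.5 3.5 0 0" --pt "8.7 -3.5 3.5 0 0" --pt "8.7 -3.5 3.5 0 0" --pt "8.7 -3.5 3.5 0 0" --pt "8.7 -3.5 3.5 1 0" --pt "8.7 -1 1 2 0" --pt "8.7 0 0 1 0" --pt "8.7 0 0 0 0"

```text
time_s: 3.52
tcp_pos: [0.5246, 0.2641, 0.2852]
eef_rot: [180.0, -0.2, -135.3]
contact_force: [0.2, -0.5, -0.4]
gripper_width: 0.0868
```

```bash
python3 - <<'E'
from h import *
s=r.get_state();np.savez('s1.npz',p=s['tcp_pos'],e=s['eef_rot']);print(s['tcp_pos'],s['eef_rot'],s['joints'])
cv2.imwrite('pics/w1.png',r.capture('wrist')[:,:,::-1])
E
```

```text
[0.52461272 0.26411957 0.28523145] [ 1.79995232e+02 -1.56728575e-01 -1.35293062e+02] [ 4.57776796e+01  1.05659891e+01 -5.32054731e+00 -7.99567166e-03
 -7.42700759e+01 -9.10685704e+01]
```

View pics/w1.png

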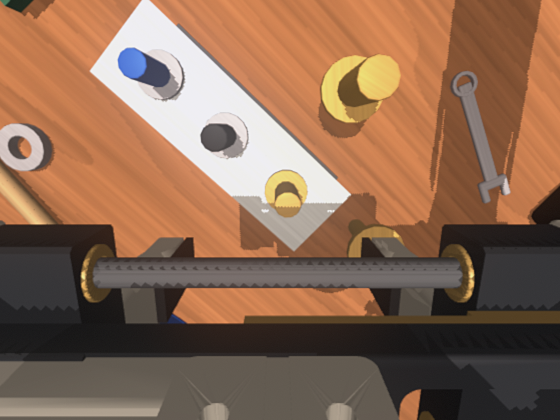

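The wrist view shows the small brass drift in the rack's last hole: collar at about (287,187), handle top at about (288,204). The fingers lie clear of its neighbours.

```bash
cat >> h.py <<'E'
from scipy.spatial.transform import Rotation as Ro
def wplane(uv,z,p,e):
    c=r.calibration('wrist');T=c['tool_from_camera'];R=Ro.from_euler('xyz',e,degrees=True).as_matrix()
    q=cv2.undistortPoints(np.array([[uv]],float),c['K'],None)[0,0]
    d=R@T[:3,:3]@np.array([q[0],q[1],1]);o=p+R@T[:3,3]
    return o+d*(z-o[2])/d[2]
def totool(d,e): return Ro.from_euler('xyz',e,degrees=True).as_matrix().T@d*100
E
python3 - <<'E'
from h import *
im=cv2.imread('pics/w1.png');c=cv2.resize(im[160:260,230:360],None,fx=6,fy=6,interpolation=cv2.INTER_CUBIC)
cv2.imwrite('pics/w1c.png',c[:600])
s=np.load('s1.npz')
for uv,z in [((288,204),.168),((286.5,189),.108)]:
    w=wplane(uv,z,s['p'],s['e']);print(w,totool(w-s['p'],s['e']))
E
```

```text
[0.51838788 0.27144365 0.168     ] [-0.10489478  0.95746269 11.72298123]
[0.51682699 0.27037172 0.108     ] [ 0.06503526  0.99058503 17.72347129]
```

View pics/w1c.png

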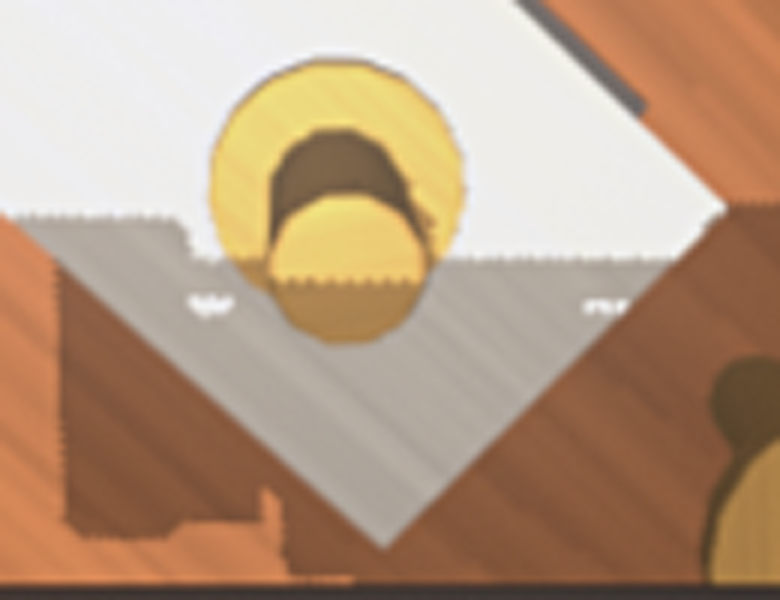

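>>> servo_tool --pt "8.7 -0.1 1.0 1 0" --pt "8.7 0 0 4 0" --pt "8.7 0 0 4 0" --pt "8.7 0 0 3.5 0" --pt "8.7 0 0 2 0" --pt "8.7 0 0 0.9 0" --pt "8.7 0 0 0 0"

```text
time_s: 4.45
tcp_pos: [0.5188, 0.2728, 0.1326]
eef_rot: [-180.0, -0.0, -135.2]
contact_force: [-0.0, 1.0, 0.1]
gripper_width: 0.087
```

```bash
python3 - <<'E'
from h import *
s=r.get_state();print(s['tcp_pos'],s['eef_rot'])
cv2.imwrite('pics/d1.png',r.capture('side')[60:260,230:430,::-1].repeat(3,0).repeat(3,1))
E
```

```text
[0.51877474 0.27276063 0.13261289] [-1.79995105e+02 -7.70776392e-03 -1.35217173e+02]
```

View pics/d1.png

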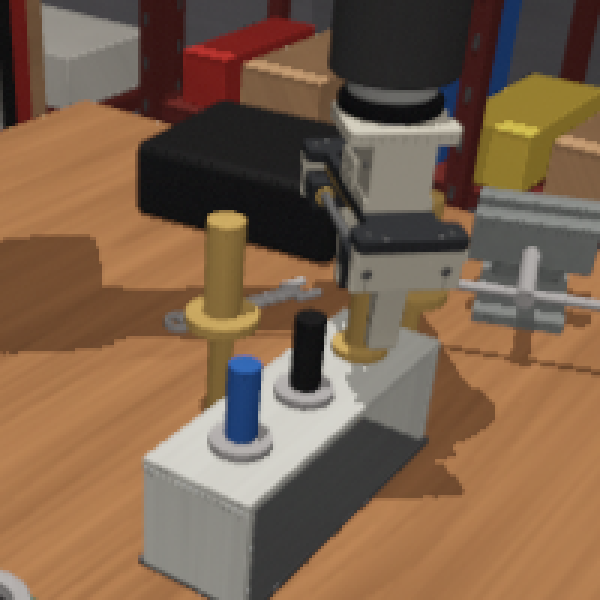

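The fingers straddle the small drift's handle above its collar (crop about (360,310)), clear of everything else. I'll close and lift a little.

>>> servo_tool --pt "1.5 0 0 0 0" --pt "1.5 0 0 0 0" --pt "1.5 0 0 0 0" --pt "1.5 0 0 0 0" --pt "1.5 0 0 0 0" --pt "1.5 0 0 0 0" --pt "1.5 0 0 0 0" --pt "1.5 0 0 0 0" --squeeze 50

```text
time_s: 5.5
tcp_pos: [0.5189, 0.2727, 0.1325]
eef_rot: [-180.0, -0.0, -135.2]
contact_force: [0.4, -0.1, -0.5]
gripper_width: 0.0234
```

>>> servo_tool --pt "1.5 0 0 0 0" --pt "1.5 0 0 -2 0" --pt "1.5 0 0 -3 0" --pt "1.5 0 0 -3 0" --pt "1.5 0 0 -3 0" --pt "1.5 0 0 -2 0" --pt "1.5 0 0 0 0"

```text
time_s: 6.38
tcp_pos: [0.5191, 0.2733, 0.2636]
eef_rot: [180.0, 0.1, -135.2]
contact_force: [0.6, -0.3, -3.4]
gripper_width: 0.023
```

```bash
python3 - <<'E'
from h import *
s=r.get_state();print(s['tcp_pos'],s['eef_rot'],s['contact_force'])
a=r.capture('side')[30:230,230:430,::-1].repeat(2,0).repeat(2,1)
b=r.capture('scene')[100:300,250:450,::-1].repeat(2,0).repeat(2,1)
cv2.imwrite('pics/d2.png',np.hstack([a,b]))
E
```

```text
[0.51907258 0.27332544 0.26358246] [ 1.79981917e+02  1.35954721e-01 -1.35197018e+02] [ 0.63681551 -0.26828665 -3.38839143]
```

View pics/d2.png

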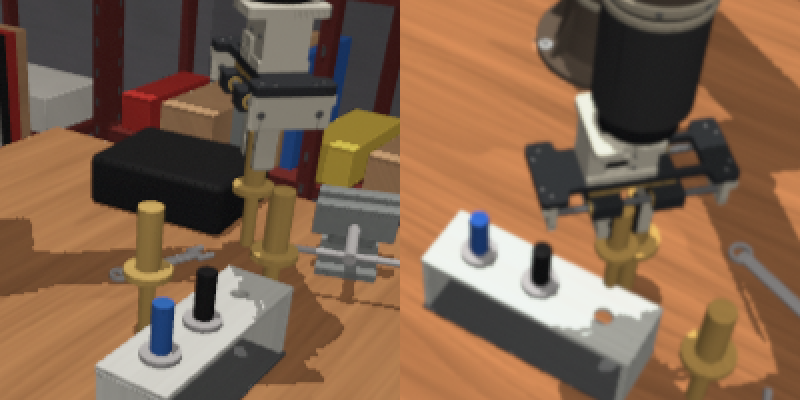

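The drift is lifted out upright and clear of the plate; the rack hole is empty. Now I'll raise it above the punches and travel to above the red sleeve.

>>> servo_tool --pt "1.5 0 0 -3 0" --pt "1.5 0 0 -3 0" --pt "1.5 3 -3 0 0" --pt "1.5 3.5 -3.5 0 0" --pt "1.5 3.5 -3.5 0 0" --pt "1.5 3.5 -3.5 0 0" --pt "1.5 3.5 -3.5 0 0" --pt "1.5 3.5 -3.5 0 0"

```text
time_s: 7.48
tcp_pos: [0.5169, -0.0186, 0.3209]
eef_rot: [179.9, -0.1, -135.2]
contact_force: [1.2, 0.5, -2.9]
gripper_width: 0.0233
```

>>> servo_tool --pt "1.5 3.5 -3.5 0 0" --pt "1.5 3.5 -3.5 0 0" --pt "1.5 3.5 -3.5 0 0" --pt "1.5 3.5 -3.5 0 0" --pt "1.5 2 -2 0 0" --pt "1.5 0.8 -0.8 0 0" --pt "1.5 0 0 0 0" --pt "1.5 0 0 0 0"

```text
time_s: 8.48
tcp_pos: [0.517, -0.2538, 0.3222]
eef_rot: [180.0, -0.0, -135.2]
contact_force: [1.4, 0.9, -3.9]
gripper_width: 0.0235
```

```bash
python3 - <<'E'
from h import *
s=r.get_state();print(s['tcp_pos'],s['eef_rot'],s['contact_force']);np.savez('s2.npz',p=s['tcp_pos'],e=s['eef_rot'])
cv2.imwrite('pics/w2.png',r.capture('wrist')[:,:,::-1])
a=r.capture('side')[180:380,80:280,::-1].repeat(2,0).repeat(2,1)
b=r.capture('scene')[50:250,100:300,::-1].repeat(2,0).repeat(2,1)
cv2.imwrite('pics/d3.png',np.hstack([a,b]))
E
```

```text
[ 0.5169664  -0.2537922   0.32217695] [ 1.79964243e+02 -2.64632378e-03 -1.35165109e+02] [ 1.40968083  0.91679138 -3.88492292]
```

View pics/d3.png

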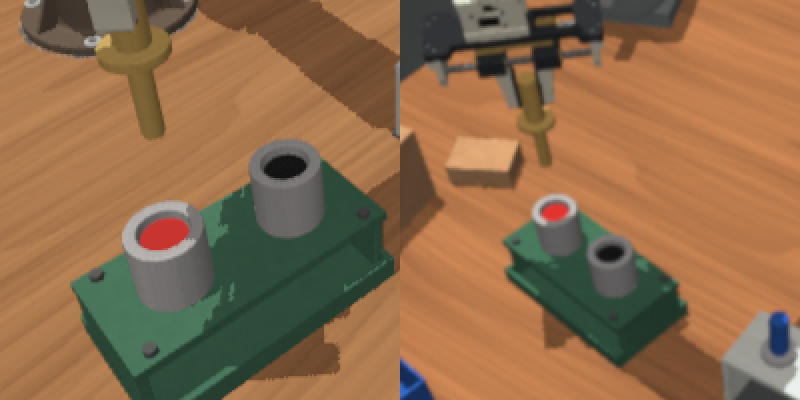

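View pics/w2.png

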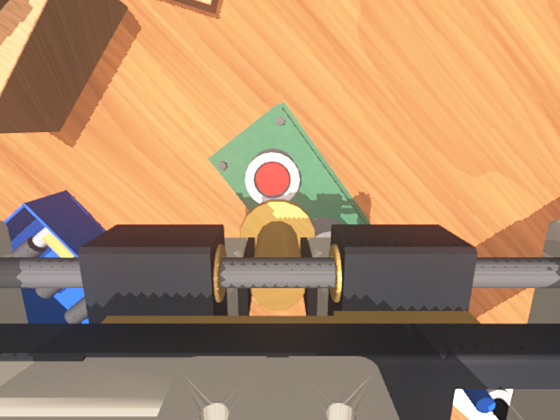

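```bash
python3 - <<'E'
from h import *
np.set_printoptions(precision=4,suppress=True)
s=np.load('s2.npz')
w=wplane((273,178),.135,s['p'],s['e']);print('wrist mouth',w)
for n,t,m in [('scene',(172.5,131),(177.5,154.7)),('side',(156,247.3),(162.5,293.5))]:
    a,b=plane(n,t,.2237),plane(n,m,.135);print(n,a,b,b-a,'tool',totool(b-a,s['e']))
print(totool(w-s['p'],s['e']),totool(np.array([.517,-.2615,.135])-s['p'],s['e']))
E
```

```text
wrist mouth [ 0.5124 -0.2645  0.135 ]
scene [ 0.5168 -0.254   0.2237] [ 0.5151 -0.2593  0.135 ] [-0.0017 -0.0053 -0.0887] tool [ 0.4923 -0.2604  8.8699]
side [ 0.518  -0.2566  0.2237] [ 0.5154 -0.2623  0.135 ] [-0.0026 -0.0057 -0.0887] tool [ 0.5832 -0.2262  8.8699]
[ 1.0782 -0.4479 18.7175] [ 0.5402 -0.5606 18.7174]
```

>>> servo_tool --pt "1.5 0.7 -0.35 1 0" --pt "1.5 0 0 2.5 0" --pt "1.5 0 0 2.5 0" --pt "1.5 0 0 1.4 0" --pt "1.5 0 0 0 0" --pt "1.5 0 0 0 0" --squeeze 60

```text
time_s: 9.38
tcp_pos: [0.515, -0.2624, 0.2495]
eef_rot: [-179.9, 0.0, -135.2]
contact_force: [0.7, -0.6, -2.7]
gripper_width: 0.0231
```

```bash
python3 - <<'E'
from h import *
s=r.get_state();print(s['tcp_pos'],s['eef_rot'],s['contact_force'])
a=r.capture('side')[220:320,110:210,::-1];b=r.capture('scene')[100:200,130:230,::-1]
cv2.imwrite('pics/d4.png',cv2.resize(np.hstack([a,b]),None,fx=4,fy=4,interpolation=cv2.INTER_CUBIC))
E
```

```text
[ 0.51495909 -0.26237999  0.2495019 ] [-1.79925768e+02  2.30015737e-02 -1.35191283e+02] [ 0.67695182 -0.60406782 -2.66727526]
```

View pics/d4.png

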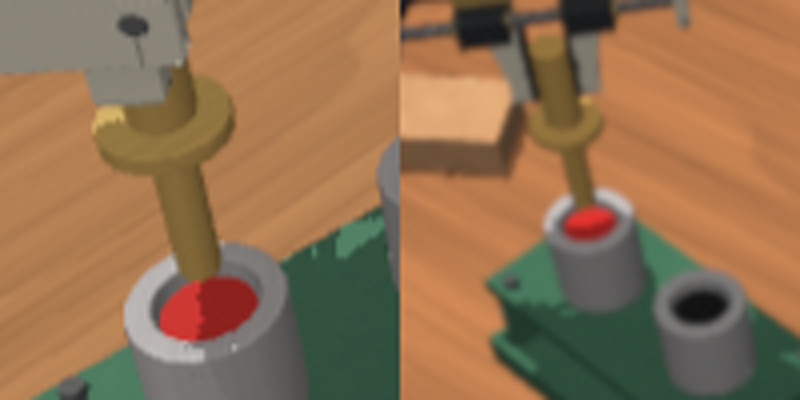

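The tip stands about 16 mm above the mouth and is centred in both views, so I'll push.

>>> servo_tool --pt "1.5 0 0 1 0" --pt "1.5 0 0 1 0" --pt "1.5 0 0 0.8 0" --pt "1.5 0 0 0.8 0" --pt "1.5 0 0 0 0"

```text
time_s: 10.1
tcp_pos: [0.5148, -0.2626, 0.2132]
eef_rot: [-179.9, -0.0, -135.2]
contact_force: [-1.5, -0.6, 3.7]
gripper_width: 0.0232
```

>>> servo_tool --pt "1.5 0 0 0.7 0" --pt "1.5 0 0 0.7 0" --pt "1.5 0 0 0.7 0" --pt "1.5 0 0 0 0"

```text
time_s: 10.6
tcp_pos: [0.5145, -0.2625, 0.1917]
eef_rot: [-180.0, -0.0, -135.2]
contact_force: [-1.0, -2.0, 0.7]
gripper_width: 0.0227
```

>>> servo_tool --pt "1.5 0 0 0.7 0" --pt "1.5 0 0 0.7 0" --pt "1.5 0 0 0.5 0" --pt "1.5 0 0 0 0" --pt "1.5 0 0 0 0"

```text
time_s: 11.22
tcp_pos: [0.5145, -0.2621, 0.1725]
eef_rot: [180.0, -0.0, -135.2]
contact_force: [1.0, 0.2, -2.8]
gripper_width: 0.023
```

```bash
python3 - <<'E'
from h import *
s=r.get_state();print(s['tcp_pos'],s['eef_rot'],s['contact_force'])
a=r.capture('side')[240:390,110:260,::-1];b=r.capture('scene')[110:260,130:280,::-1]
cv2.imwrite('pics/d5.png',cv2.resize(np.hstack([a,b]),(800,400),interpolation=cv2.INTER_CUBIC))
E
```

```text
[ 0.51452917 -0.26209495  0.17245501] [ 1.79990723e+02 -1.05616846e-02 -1.35196848e+02] [ 1.01356318  0.17147892 -2.8481614 ]
```

View pics/d5.png

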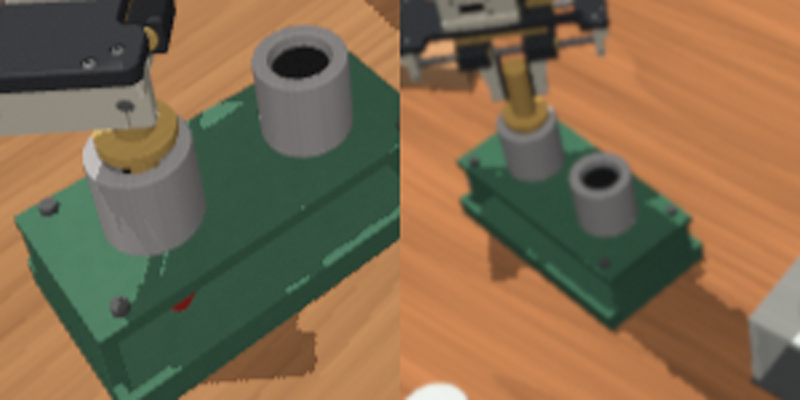

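The force is back to the hanging weight and red shows in the tray (crop 183,300), so the plug is out. I'll lower the last few millimetres onto the mouth.

>>> servo_tool --pt "1.5 0 0 0.2 0" --pt "1.5 0 0 0.2 0" --pt "1.5 0 0 0.1 0" --pt "1.5 0 0 0 0" --pt "1.5 0 0 0 0"

```text
time_s: 11.95
tcp_pos: [0.5144, -0.2621, 0.1675]
eef_rot: [180.0, -0.0, -135.2]
contact_force: [0.4, 0.2, -2.3]
gripper_width: 0.0231
```

>>> servo_tool --pt "1.5 0 0 0.1 0" --pt "1.5 0 0 0.1 0" --pt "1.5 0 0 0 0" --pt "1.5 0 0 0 0"

```text
time_s: 12.45
tcp_pos: [0.5146, -0.2622, 0.1674]
eef_rot: [-179.9, 0.0, -135.2]
contact_force: [-4.3, 3.3, 10.5]
gripper_width: 0.0232
```

The collar is on the mouth (+10 N). I'll ease off, open and check before rising.

>>> servo_tool --pt "1.5 0 0 -0.1 0" --pt "4 0 0 0 0" --pt "8.7 0 0 0 0" --pt "8.7 0 0 0 0" --pt "8.7 0 0 0 0" --pt "8.7 0 0 0 0"

```text
time_s: 13.2
tcp_pos: [0.5145, -0.2621, 0.1665]
eef_rot: [180.0, -0.0, -135.2]
contact_force: [0.2, 0.4, -0.8]
gripper_width: 0.0674
```

>>> servo_tool --pt "8.7 0 0 -1 0" --pt "8.7 0 0 -2.5 0" --pt "8.7 0 0 -4 0" --pt "8.7 0 0 -5 0" --pt "8.7 0 0 -5 0" --pt "8.7 0 0 0 0" --pt "8.7 0 0 0 0"

```text
time_s: 14.08
tcp_pos: [0.5143, -0.2619, 0.3418]
eef_rot: [-180.0, 0.0, -135.2]
contact_force: [-1.0, -0.7, -0.8]
gripper_width: 0.087
```

```bash
python3 - <<'E'
from h import *
s=r.get_state();print(s['tcp_pos'],s['contact_force'],s['gripper_width'],s['time_s'])
a=r.capture('side')[240:390,110:260,::-1];b=r.capture('scene')[110:260,130:280,::-1]
cv2.imwrite('pics/d6.png',cv2.resize(np.hstack([a,b]),(800,400),interpolation=cv2.INTER_CUBIC))
E
```

```text
[ 0.5142617  -0.26191843  0.34183687] [-0.98366208 -0.73690171 -0.84340074] 0.08703555113982167 14.075
```

View pics/d6.png

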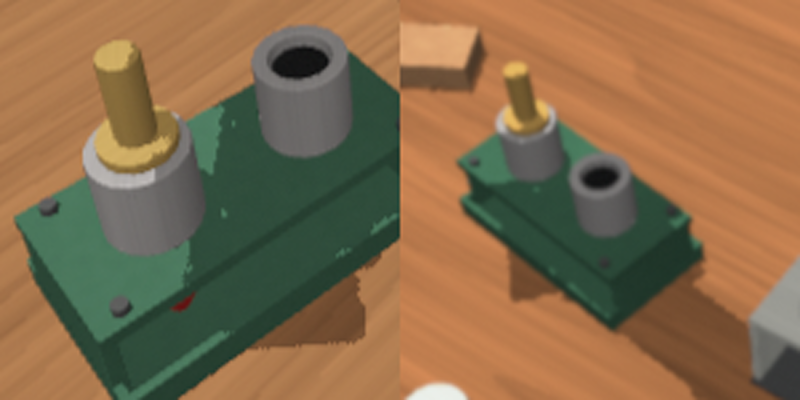

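The drift stands upright in the sleeve with its collar seated, and the black plug looks unchanged. A quick numeric check before I hand it in.

```bash
python3 - <<'E'
from h import *
np.set_printoptions(precision=4,suppress=True)
for n,t,m in [('scene',(173.5,135.9),(177.5,154.7)),('side',(154.25,259.5),(162.5,293.5))]:
    print(n,'top',plane(n,t,.203),'mouth',plane(n,m,.135))
print(tri((173.5,135.9),(154.25,259.5)))
r.close_job(); print(r.get_state()['time_s'])
E
```

```text
scene top [ 0.5143 -0.2579  0.203 ] mouth [ 0.5151 -0.2593  0.135 ]
side top [ 0.5149 -0.2618  0.203 ] mouth [ 0.5154 -0.2623  0.135 ]
[ 0.5123 -0.2603  0.2002]
the job is handed in; nothing more can be done
the job is handed in; nothing more can be done
```

I took the small brass drift from the end hole of the rack and held it upright while pushing the red plug out of its sleeve. I seated the collar on the mouth, let go, rose clear and handed the job in shortly after 14 s.

**Final checks:**
- **Drift:** Measured in each fixed camera, the top of its handle lies within about 2 mm of the sleeve's axis. Its triangulated height is 0.200 m against 0.203 m expected, within the 3–6 mm by which earlier triangulations also read low. It stands upright with the collar on the mouth.
- **Collar contact:** While I was still gripping, the force rose to about +10 N as the collar met the mouth.
- **Red plug:** Only part of it is visible, through the stand's opening in the side view, lying at tray level below the sleeve. The push force fell back to the drift's hanging weight once the plug dropped. I did not measure its exact position in the tray.
- **Black plug:** It was not touched and looks unchanged in both views.
- **Disagreement:** The wrist camera's estimate of the sleeve mouth differed from the fixed cameras by 3–6 mm. I aimed between them, which the wide bore allowed.

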